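# Load a round seal blank into the engraver's feed chute

### The arm

A 7-joint arm with a two-finger parallel gripper is mounted at the origin on the work surface. World frame = base frame: x ahead of the robot, y to its left, z up, the work surface at z = 0. Lengths are in m, angles in rad, forces in N, time in s.
With the tool pointing down it reaches from about 0.425 to 0.925 m from the base axis. Payload 6.8 kg.
Tool frame: the origin (TCP) lies at the centre of the arm's flange, where the gripper is bolted on; the fingertips stand 173 mm ahead of it and the grasp point (between the pads) lies 155 mm ahead of it; z points along the fingers, y is the direction in which the jaws open and shut (so a half turn about z gives the same grasp; the last joint's range is limited). The gripper opens to 85 mm and grips with 20 to 120 N. Pads are 22 mm wide; open, the fingers measure 114 mm over their backs; the gripper's body (76 mm by 85 mm) begins 54 mm behind the grasp point. The pads swing forward as they close: fully open they stand 13 mm farther back than shut.
Start: joints at [-1.38, 0.477, 0.022, 1.555, -0.011, 1.109, -0.083], TCP at [0.199, 0.645, 0.405] pointing down, gripper open.
Joint ranges: [-2.96, 2.96], [-0.34, 2.1], [-1.41, 1.46], [0.24, 2.44], [-1.37, 4.51], [0.17, 1.92], [-2.96, 2.96]. Speed limits (rad/s): [2.39, 2.39, 3.14, 3.14, 3.14, 3.14, 3.14].

### API

Orientations are given as [roll, pitch, yaw] about the fixed x, y, z axes, in that order (R = Rz(yaw) Ry(pitch) Rx(roll)).
In Python, from station import ctrl gives the robot as it stands.
- The arm moves only by the tool apply_moves, never from a script. Its argument "motion" is a list of rows, each a list of 6 numbers: the shift along the world's x, y, z in mm, then the turn, a rotation vector about the world's x, y, z in degrees. A call has exactly 5 rows; each row is the pose to reach, as a shift and turn from the pose commanded when the call began; what a row does not reach only later rows make up. A row lasts 1/8 s, in which the tool goes at most 62.5 mm and 10.7 degrees, less where a joint would pass 70% of its speed; a pose out of reach is approached as far as the arm can. A call with a gripper value outside its range is refused whole. "fingers" is the finger opening in mm, from 0 to 85.4, set as the call begins (left out, the last holds). The fingers move at their own pace and stop on an object; "grip_force" is the grip in N (left out, the last holds). Time passes only in rows, so rows that repeat a pose let the fingers close, or fill a call up. It gives the time, the measured TCP pose, the force and the opening at its end, in the units of the state.
- ctrl.read_state(): the state, without advancing time (a new reading comes with each control period).
- ctrl.capture(name): name is "side" or "top" or "wrist"; returns (picture, depth): 384x512x3 uint8, red, green, blue; 384x512 float32, m along the optical axis (not along the pixel's ray), 0 where there is no reading.
- ctrl.calibration(name): a dict with "fx", "fy", "cx", "cy" (pixels), "D" ([k1, k2, p1, p2, k3] as OpenCV has them; the pictures are not rectified), "eye" and "attitude" of the camera in the world; the wrist camera has in their place "mount" (4x4, takes a point from camera to tool coordinates, whose origin is the TCP and whose axes are the flange's). Camera axes: x right, y down, z forward; pixel columns grow to the right and rows downward; lengths in m; the calibration is good to about 2 mm. A picture is of the moment at which its call begins: read the wrist's pose just before it. calibration takes no time and is no camera call.
- ctrl.close_job(): hands the job in, once; it reports no verdict.
Trained networks look in the newest picture that a camera, given by its name, has taken for a name from the list of things; names that differ only in an ending like _2 or _b are one class to them, and where a whole thing is asked for, a point or a joint stands for the part that bears it (a point fixed in the world has none). Each returns a list of dicts, best first, with "confidence" (0 to 1); they miss things now and then, are a little off and sometimes report something else, mostly with a low value. They report only what shows in the picture. A call takes as long as a camera call. They do not tell look-alikes from the thing itself.
- ctrl.regions_of(camera, target): "region" (384x512 bool, what is visible of it) and "rect" ([left, top, right, bottom] in pixels, round what is visible of it).
The state is a dict: "time_s": time; "joint_pos": joint angles; "joint_vel": joint speeds; "tau": joint torques, N m; "eef_pos": TCP position; "ee_rot": TCP orientation; "contact_force": force on the tool from outside, world axes, zero at the start; "wrist_torque": the same for the moment, N m; "gripper_width": finger opening in m.
Only numpy, scipy, OpenCV 4.12 (cv2) and the standard library are available. Lean on these libraries where they do the work, as an engineer would, in place of code of your own. Each camera call takes 0.05 s, during which the arm holds its last target. There are 200 camera calls.

### The job

Load the round stone seal blank into the engraver: lay it flat in the open upper end of the sloped feed chute, then push it down the chute from behind, past the brass spring keeper, until it sits firmly against the sprung stop of the escapement with the keeper sprung back behind it. Feel for the stop and press it only gently, so that it is not forced, then let go and leave the blank resting against the stop. Leave the other things on the desk where they are.

Things in the scene. Friction and masses are not known exactly. Their poses are not given: they have to be found in the camera images.
- blank: Round seal blank, a plain marbled stone disc, diameter 52 mm, 24 mm thick, 110 to 170 g, lying flat on the felt (top 2 mm above the desk). Origin at the centre of its underside, z along its axis. Changes places with seal_stone and paste_jar.
- chute: Steel feed chute of the desktop engraver, fixed. Origin on the floor's centre line at the upper (loading) edge; x straight down the slope (14 degrees), z normal to the floor, y across. Floor from x -5 to 255 mm. Walls 10 mm high (5 mm on +y from x 105 to 171), inner faces 80 mm apart at x 0, 56 mm from x 80 on. The blank does not slide down by itself (friction 0.5 to 0.7).
- load (a point): Centre line of the chute's floor at chute x = 45 mm: middle of the open loading end, a good place to lay the blank's centre. Axes as the chute's.
- guard_edge (a point): Middle of the uphill edge, top face, of the clear guard plate at chute x = 170 mm; it covers the chute from there down, 66 mm wide, underside 29 and top 32 mm above the floor, so the blank must be laid in uphill of it and slid under. A clamp knob stands on it 68 mm farther on, to 52 mm above the floor. The engraver's head overhangs from chute x = 270 mm on, 190 mm above the desk.
- keeper: Brass spring keeper (one-way pawl) on the chute's +y side, arm 42 x 3 x 10 mm. Origin on its hinge pin, 112 mm down the chute and 35 mm to +y, at floor height; at rest its axes are the chute's. Pushed aside by the blank it turns about the chute's +z by up to 0.2 rad. Pushing the blank past it takes about 2 to 7 N; it is fully sprung back once the blank's centre is past x = 170 mm.
- keeper_nose (a point): Centre of the keeper's rounded nose (radius 2.5 mm, 6.5 to 16.5 mm above the floor); at rest at chute x 151, y 23.5 mm, so it juts 7 mm into the channel.
- escapement: Escapement at the lower end, under the guard. Origin on the floor's centre line at chute x = 222 mm, axes as the chute's. Carries the stop: a steel blade 26 mm wide, 4 to 18 mm above the floor, facing uphill, set by the last user with its face anywhere from chute x = 196 to 213 mm (not measured: feel for it). It is sprung: yields above 3 N by 2 N per mm, bottoms at 9 N after 3 mm.
- seal_stone: Bystander: square stone 32 x 32 x 60 mm standing upright on the felt. Origin at the centre of its underside.
- paste_jar: Bystander: round white porcelain jar with a knobbed lid, diameter 62 mm, 41 mm high. Origin at the centre of its underside.
- paperweight: Bystander: brass bar 170 x 26 x 14 mm lying on the felt, long side along its x. Origin at the centre of its underside.
- ink_lid: Bystander: black disc, diameter 76 mm, 10 mm thick, lying on the felt. Origin at the centre of its underside.
- ink_dish: Bystander: black shallow bowl, diameter 74 mm, 22 mm high. Origin at the centre of its underside.
- brush: Bystander: wooden brush lying on the felt along its x.
Not all that is in view belongs to the job. Leave any brown or orange look-alike of the blank alone.

How it is judged:
On the way, in this order (a step that is already met when the one before it is completed fails the run):
1. the blank lies flat in the open part of the chute, uphill of the keeper (x of blank in the frame of chute between 0.01 and 0.148 m and y of blank in the frame of chute between -0.012 and 0.012 m and z of blank in the frame of chute below 0.003 m and angle between the z axis of blank and the z axis of chute, either way round below 0.08 rad), for 0.1 s.
2. the blank is pressed firmly against the stop, with more than 2 N (contact force between blank and escapement above 2 N), for 0.15 s.
At the end, for the whole second after the job is handed in: The blank lies flat on the chute floor (within 0.06 rad and 3 mm), at rest, against the stop (no more than 1.5 mm from it: the centres of the blank and of the 6 mm thick blade less than 30.7 mm apart), its centre 166 to 190 mm down the chute, with the keeper sprung back behind it (within 0.04 rad) (distance between blank_c0 and stop_finger_c0 below 0.0307 m and x of blank in the frame of chute between 0.166 and 0.19 m and z of blank in the frame of chute below 0.003 m and angle between the z axis of blank and the z axis of chute, either way round below 0.06 rad and angle between the x axis of keeper and the x axis of chute, either way round below 0.04 rad and linear speed of blank below 0.01 m/s); the robot touches nothing.
It fails at once if the stop is forced: the blank presses on the escapement with more than 14 N (contact force between blank and escapement above 14 N).
It fails at once if the robot pushes on the escapement itself (contact force between the arm and escapement above 5 N).
It fails at once if another thing on the desk is moved by more than 25 mm (distance of any of seal_stone, paste_jar, paperweight, ink_lid, ink_dish, brush from where it was at the start of the episode above 0.025 m).
It also fails if it takes over 64 s, if anything falls off the work surface, if the arm or the gripper's body presses on something with over 40 N, if the wrist force passes 120 N, or if a joint passes its speed limit or range.

## Working session

There is one attempt and no reset: what is moved stays moved. The work goes in short steps, Python scripts to look and compute and a tool call to move; the robot and the scene stay as the last step left them, time stands still between calls to the robot, and variables do not carry over. Pictures are saved under pics/ and viewed, about 8 in all and at most 12, crops included, and the job is handed in when it is done.

Besides the shell and the picture viewer there is one more tool, called after "Emit:" in YAML: its name, and indented under it one key for each argument. apply_moves: Moves the arm, as the interface text tells. Its arguments: {"type":"object","properties":{"motion":{"type":"array","items":{"type":"array","items":{"type":"number"}}},"fingers":{"type":"number"},"grip_force":{"type":"number"}},"required":["motion"]}

```bash
mkdir -p pics
cat > h.py <<'E'
import numpy as np, cv2
from scipy.spatial.transform import Rotation as R
from station import ctrl
def cam(n, st=None):
    c=ctrl.calibration(n); K=np.array([[c['fx'],0,c['cx']],[0,c['fy'],c['cy']],[0,0,1.]]); D=np.array(c['D'],float)
    T=np.eye(4)
    if n=='wrist':
        t=np.eye(4); t[:3,:3]=R.from_euler('xyz',st['ee_rot']).as_matrix(); t[:3,3]=st['eef_pos']; T=t@np.array(c['mount'])
    else:
        a=np.array(c['attitude']); T[:3,:3]=a if a.shape==(3,3) else R.from_euler('xyz',a).as_matrix(); T[:3,3]=c['eye']
    return K,D,T
def shot(n,png=None):
    st=ctrl.read_state(); im,d=ctrl.capture(n)
    if png: cv2.imwrite('pics/'+png,im[:,:,::-1])
    return im,d,cam(n,st),st
def pts(d,C,mask=None):
    K,D,T=C
    m=d>0
    if mask is not None: m&=mask
    v,u=np.nonzero(m); z=d[v,u]
    n=cv2.undistortPoints(np.c_[u,v].astype(float)[:,None],K,D)[:,0]
    return np.c_[n*z[:,None],z]@T[:3,:3].T+T[:3,3], np.c_[u,v]
def proj(P,C):
    K,D,T=C; Q=(np.atleast_2d(P)-T[:3,3])@T[:3,:3]
    return cv2.projectPoints(Q,np.zeros(3),np.zeros(3),K,D)[0][:,0]
E
python3 - <<'E'
from h import *
print(ctrl.read_state()); print({n:ctrl.calibration(n) for n in('top','wrist','side')})
for n in('top','side'):
    im,d,C,st=shot(n,n+'0.png')
    for t in ('blank','chute','keeper','escapement','paste_jar','seal_stone'):
        for r in ctrl.regions_of(n,t)[:3]:
            p,_=pts(d,C,r['region']); print(n,t,round(r['confidence'],2),r['rect'],np.round(np.median(p,0),3) if len(p) else 0)
a=cv2.imread('pics/top0.png');b=cv2.imread('pics/side0.png');cv2.imwrite('pics/both.png',np.vstack([a,b])[:, :])
E
```

```text
{'time_s': 0.0, 'joint_pos': array([-1.38009737,  0.47782789,  0.02233804,  1.55646399, -0.01149403,
        1.10931078, -0.08308816]), 'joint_vel': array([ 1.23757717e-05,  1.10405896e-04, -4.51931274e-04,  1.56728135e-04,
       -1.58425548e-03,  3.31810945e-05, -1.00967026e-03]), 'tau': array([-8.21931990e-04, -5.96452582e+01,  1.60698362e+00, -2.81206530e+01,
        1.22669328e-02,  9.42428451e-03,  4.11067191e-06]), 'eef_pos': array([0.19861118, 0.64482679, 0.40370147]), 'ee_rot': array([-3.13971651e+00,  1.45745604e-04,  2.84283131e+00]), 'contact_force': array([ 0.05341055, -0.73327313, -0.02531381]), 'wrist_torque': array([ 0.00106702, -0.00541672,  0.0082155 ]), 'gripper_width': 0.08516788318411775}
{'top': {'fx': 447.0531974777658, 'fy': 447.0531974777658, 'cx': 252.26637509728005, 'cy': 186.2914343671483, 'D': array([0.05332981, 0.        , 0.        , 0.        , 0.        ]), 'eye': array([ 0.42774254, -0.10360304,  1.17414251]), 'attitude': array([-3.07316767, -0.014668  , -1.56362537])}, 'wrist': {'fx': 335.62562560308567, 'fy': 335.62562560308567, 'cx': 250.268591861
[... 1229 characters left out ...]
3]
top seal_stone 0.79 [327.5, 169.8, 348.0, 185.6] [ 0.526 -0.333  0.06 ]
side blank 0.64 [212.2, 211.7, 227.9, 227.0] [ 0.451 -0.084  0.022]
side blank 0.64 [238.0, 193.8, 256.9, 213.5] [ 0.549 -0.074  0.021]
side blank 0.62 [259.2, 258.8, 281.1, 278.8] [ 0.436 -0.302  0.024]
side chute 0.84 [179.4, 126.7, 254.2, 164.0] [0.582 0.154 0.096]
side keeper 0.22 [200.4, 255.4, 248.9, 320.7] [ 0.317 -0.261  0.019]
side escapement 0.57 [188.3, 126.3, 214.1, 142.9] [0.584 0.238 0.083]
side escapement 0.34 [330.3, 208.4, 389.5, 251.4] [ 0.711 -0.337  0.014]
side paste_jar 0.63 [282.5, 213.9, 303.1, 234.6] [ 0.581 -0.224  0.031]
side seal_stone 0.88 [297.9, 241.3, 315.6, 272.9] [ 0.518 -0.345  0.045]
```

Run:
```python
import cv2,numpy as np
a=cv2.imread('pics/top0.png')[100:270,80:400];cv2.imwrite('pics/t.png',cv2.resize(a,None,fx=2.5,fy=2.5,interpolation=2))
```

```text
(no output)
```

View pics/t.png

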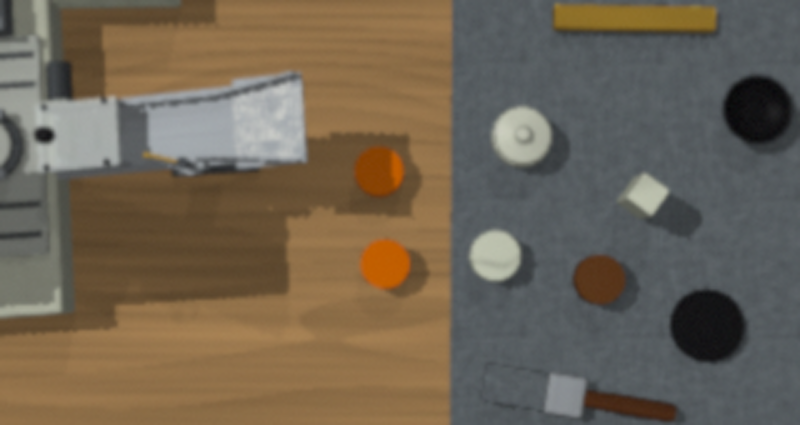

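The picture shows four disc look-alikes (full-frame top pixels): orange at (231,168) and (234,205), brown at (320,211), pale marbled at (278,202). The jar at (288,155) is knobbed. By the description, the blank is the pale one at world (0.467,-0.186).

Run:
```python
from h import *
im,d,C,st=shot('top')
rs=ctrl.regions_of('top','chute'); p,uv=pts(d,C,rs[0]['region'])
# floor points near: upper half
P,UV=pts(d,C)
g=(P[:,0]>0.2)&(P[:,0]<0.85)&(P[:,1]>-0.05)&(P[:,1]<0.7)
H={}
for q in P[g]:
    k=(int(q[1]//0.05),int(q[0]//0.05)); H[k]=max(H.get(k,0),q[2])
print('max z mm; rows y, cols x .2...85')
for i in range(-1,14): print('%.2f'%(i*.05),[int(1000*H.get((i,j),-.001)) for j in range(4,17)])
# blank
r=ctrl.regions_of('top','blank')[0]; b,_=pts(d,C,r['region']); t=b[b[:,2]>.02]; print('blank',t.min(0),t.max(0),t.mean(0))
# plane ransac of chute points
rng=np.random.default_rng(0);best=None
for _ in range(500):
    s=p[rng.choice(len(p),3,False)];n=np.cross(s[1]-s[0],s[2]-s[0]);l=np.linalg.norm(n)
    if l<1e-6: continue
    n/=l;n*=np.sign(n[2]); 
    if abs(np.degrees(np.arccos(n[2]))-14)>3: continue
    c=(abs((p-s[0])@n)<.0025)
    if best is None or c.sum()>best[0].sum(): best=(c,n)
c,n=best; q=p[c]; m=q.mean(0); n=np.linalg.svd(q-m)[2][2]; n*=np.sign(n[2]); print('plane',len(p),c.sum(),n,m,np.degrees(np.arccos(n[2])), np.degrees(np.arctan2(n[1],n[0])), q.min(0),q.max(0))
```

```text
max z mm; rows y, cols x .2...85
-0.05 [6, 6, 6, 5, 6, 25, 26, 26, 6, 6, 6, 5, 6]
0.00 [5, 6, 6, 5, 7, 8, 118, 130, 127, 5, 6, 7, 7]
0.05 [6, 6, 6, 6, 6, 7, 113, 121, 119, 6, 6, 5, 7]
0.10 [7, 5, 6, 6, 7, 6, 115, 114, 107, 6, 45, 46, 45]
0.15 [6, 6, 6, 6, 7, 7, 112, 114, 112, 5, 53, 54, 54]
0.20 [6, 5, 6, 6, 55, 50, 107, 115, 106, 89, 52, 53, 54]
0.25 [6, 5, 7, 5, 56, 62, 312, 311, 309, 89, 55, 54, 54]
0.30 [5, 7, 6, 7, 55, 61, 312, 312, 310, 83, 84, 53, 54]
0.35 [7, 7, 6, 53, 56, 63, 311, 312, 310, 85, 87, 55, 53]
0.40 [5, 7, 6, 55, 57, 61, 239, -1, -1, 76, 79, 54, 54]
0.45 [6, 6, 7, 54, 60, 61, 133, -1, -1, 60, 56, 48, 50]
0.50 [4, 5, 5, 5, 45, -1, -1, -1, -1, 57, 54, 25, 27]
0.55 [-1, -1, -1, -1, -1, -1, -1, -1, -1, -1, -1, -1, -1]
0.60 [-1, -1, -1, -1, -1, -1, -1, -1, -1, -1, -1, -1, -1]
0.65 [-1, -1, -1, -1, -1, -1, -1, -1, -1, -1, -1, -1, -1]
blank [ 0.43244256 -0.09650388  0.02007698] [ 0.47885005 -0.04763982  0.03002758] [ 0.45580403 -0.07278302  0.02398412]
plane 3636 1766 [-0.01065701  0.23543564  0.97183151] [0.58515859 0.09335498 0.09777835] 13.631516202353493 92.59172856257764 [0.5390436  0.00077099 0.05874192] [0.6360685  0.25102569 0.12182617]
```

Emit:
apply_moves:
  motion:
    - [24,-53,5,0,0,4]
    - [48,-106,10,0,0,8]
    - [72,-159,15,0,0,12]
    - [97,-212,15,0,0,16]
    - [121,-265,15,0,0,19.7]

```text
time_s: 1.48
eef_pos: [0.3204, 0.3782, 0.4201]
ee_rot: [3.141, 0.001, -3.095]
contact_force: [0.6, -0.1, -1.1]
gripper_width: 0.0853
```

Emit:
apply_moves:
  motion:
    - [36,-50,0,0,0,0]
    - [72,-100,0,0,0,0]
    - [108,-150,0,0,0,0]
    - [140,-200,0,0,0,0]
    - [170,-250,0,0,0,0]

```text
time_s: 2.1
eef_pos: [0.4906, 0.1283, 0.4201]
ee_rot: [3.141, 0.001, -3.097]
contact_force: [0.5, 0.7, -0.9]
gripper_width: 0.0855
```

Emit:
apply_moves:
  motion:
    - [10,-50,0,0,0,0]
    - [20,-50,0,0,0,0]
    - [20,-50,0,0,0,0]
    - [20,-50,0,0,0,0]
    - [20,-50,0,0,0,0]

```text
time_s: 2.72
eef_pos: [0.5093, 0.0814, 0.4197]
ee_rot: [3.141, -0.0, -3.094]
contact_force: [0.1, -0.5, 0.4]
gripper_width: 0.0858
```

Run:
```python
from h import *
im,d,C,st=shot('wrist','w1.png'); print(st['time_s'],st['eef_pos'],st['ee_rot'])
np.savez('w1.npz',d=d,K=C[0],D=C[1],T=C[2])
for t in ('blank','chute','keeper'):
  for r in ctrl.regions_of('wrist',t)[:3]:
    p,_=pts(d,C,r['region']); print(t,round(r['confidence'],2),r['rect'],np.round(np.median(p,0),3) if len(p) else 0)
```

```text
2.725 [0.50929036 0.08138349 0.41967028] [ 3.14125749e+00 -2.82803262e-04 -3.09417725e+00]
blank 0.96 [2.5, 77.9, 46.5, 129.8] [ 0.465 -0.175  0.025]
blank 0.77 [102.0, 155.3, 147.0, 201.3] [ 0.549 -0.061  0.023]
blank 0.59 [90.7, 67.0, 140.8, 120.6] [ 0.455 -0.068  0.023]
chute 0.63 [153.5, 189.1, 433.0, 300.5] [0.577 0.118 0.1  ]
keeper 0.54 [295.1, 212.4, 330.8, 225.3] [0.555 0.144 0.099]
```

View pics/w1.png

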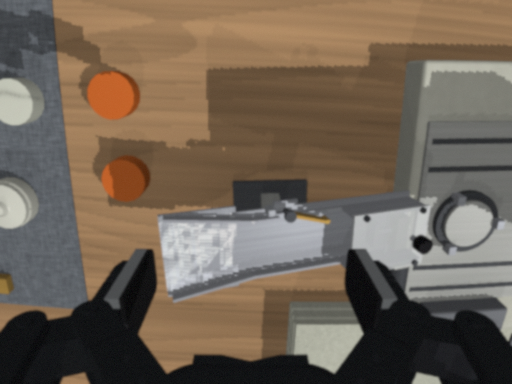

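```bash
cat > fit.py <<'E'
from h import *
z=np.load('w1.npz'); C=(z['K'],z['D'],z['T']); P,UV=pts(z['d'],C)
a=np.radians(14)
def frame(yaw,o):
    ex=np.array([np.cos(yaw)*np.cos(a),np.sin(yaw)*np.cos(a),-np.sin(a)]); ez=np.array([np.cos(yaw)*np.sin(a),np.sin(yaw)*np.sin(a),np.cos(a)])
    return np.c_[ex,np.cross(ez,ex),ez],np.array(o)
yaw=np.radians(92.6); o=np.array([0.585,0.0,0.12])
for it in range(6):
    F,_=frame(yaw,o); Q=(P-o)@F
    # floor z and slope
    f=(Q[:,0]>15)&(Q[:,0]<.145)&(abs(Q[:,1])<.018)&(abs(Q[:,2])<.02)
    f=(Q[:,0]>.015)&f; f&=abs(Q[:,2]-np.median(Q[f,2]) if f.any() else Q[:,2])<.02
    if not f.any(): f=(Q[:,0]>.015)&(Q[:,0]<.145)&(abs(Q[:,1])<.018)&(abs(Q[:,2])<.03)
    dz=np.median(Q[f,2]); c=np.polyfit(Q[f,0],Q[f,2],1)
    o=o+F[:,2]*dz; Q[:,2]-=dz
    # uphill edge: last floor point
    e=(abs(Q[:,1])<.025)&(abs(Q[:,2])<.005)&(Q[:,0]<.05); dx=np.percentile(Q[e,0],.5)+.005
    # walls
    mids=[];xs=[]
    for x in np.arange(.005,.1,.006):
        s=(abs(Q[:,0]-x)<.003)&(Q[:,2]>.006)&(Q[:,2]<.014)&(abs(Q[:,1])<.06)
        l=Q[s&(Q[:,1]<0),1]; r=Q[s&(Q[:,1]>0),1]
        if len(l)>2 and len(r)>2: mids.append((np.percentile(l,90)+np.percentile(r,10))/2); xs.append(x); W=(x,np.percentile(r,10)-np.percentile(l,90))
        if it==5 and len(l)>2 and len(r)>2: print(round(x,3),np.percentile(l,90).round(4),np.percentile(r,10).round(4))
    k=np.polyfit(xs,mids,1); print('dz',dz,'slope',c[0],'dx',dx,'mid',k,len(xs))
    o=o+F[:,0]*dx+F[:,1]*np.polyval(k,dx); yaw+=np.arctan(k[0])
print(np.degrees(yaw),o)
F,_=frame(yaw,o); print(F.round(4).tolist())
im=cv2.imread('pics/w1.png')
for x,y,zz in [(0,-.04,.0),(0,.04,0),(.08,-.028,0),(.08,.028,0),(.17,-.028,0),(.17,.028,0),(.17,-.033,.032),(.17,.033,.032),(.151,.0235,.0165),(.112,.035,.0165),(.045,0,0),(.238,0,.052)]:
    q=proj(o+F@[x,y,zz],C)[0]; cv2.drawMarker(im,tuple(int(round(v)) for v in q),(0,0,255),cv2.MARKER_CROSS,5)
cv2.imwrite('pics/w1f.png',cv2.resize(im[170:320,140:470],None,fx=2.4,fy=2.4,interpolation=2))
r=P[(UV[:,0]<50)&(UV[:,1]>70)&(UV[:,1]<135)&(P[:,2]>.022)]; print('blank',r.min(0),r.max(0),np.median(r,0))
E
python3 fit.py
```

```text
dz 0.000773464003997748 slope 0.0009611054623285705 dx 0.00864113658403561 mid [ 0.02246882 -0.00748354] 15
dz 4.027599806089073e-05 slope 0.0006461335139333131 dx 0.0006700385903086366 mid [1.21158349e-03 2.01786376e-05] 16
dz -1.1323589840046877e-06 slope 0.0006129214389718224 dx 2.4395469498298718e-05 mid [-2.06673177e-04 -1.81103851e-06] 16
dz 7.683505005570103e-07 slope 0.0005907888317961561 dx -2.7737733762607866e-06 mid [ 1.60437655e-04 -1.03969750e-05] 16
dz -3.891641257376791e-07 slope 0.0005907948609072953 dx 2.154844408484846e-06 mid [-1.56809547e-04  1.05189998e-05] 16
0.005 -0.0396 0.039
0.011 -0.0381 0.0383
0.017 -0.0377 0.0378
0.023 -0.0361 0.0366
0.029 -0.0354 0.0357
0.035 -0.0346 0.0351
0.041 -0.0344 0.0345
0.047 -0.0333 0.0334
0.053 -0.0324 0.0318
0.059 -0.0317 0.0309
0.065 -0.0304 0.0301
0.071 -0.0298 0.0295
0.077 -0.0287 0.0286
0.083 -0.0282 0.0285
0.089 -0.0284 0.0283
0.095 -0.0283 0.0289
dz 3.807688902272988e-07 slope 0.0005907890244831781 dx -2.104516060284084e-06 mid [ 1.56961759e-04 -1.05312981e-05] 16
93.95393038283808 [0.59183812 0.00957209 0.11853139]
[[-0.0669, -0.9976, -0.0167], [0.968, -0.069, 0.2413], [-0.2419, 0.0, 0.9703]]
blank [ 0.4403336  -0.20144603  0.02201664] [ 0.49072524 -0.15895111  0.02826654] [ 0.46599868 -0.17950755  0.02547442]
```

View pics/w1f.png

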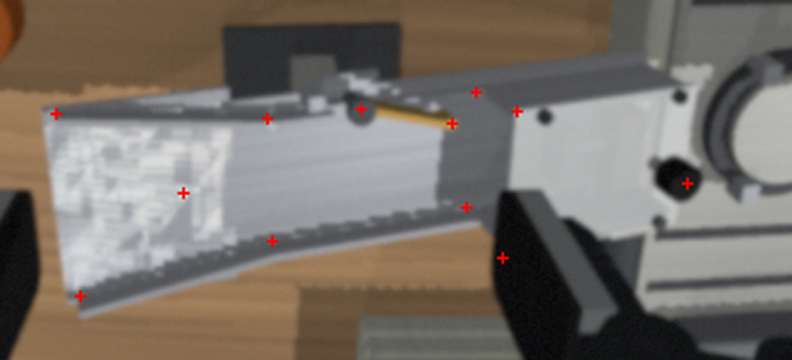

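The overlay matches the chute: loading end corners, keeper nose and pin, guard edge and knob. Wrist picture: pale disc at (20,102), jar at (15,203), oranges at (113,95) and (127,178). Moving above the pale disc.

Emit:
apply_moves:
  motion:
    - [-8,-55,0,0,0,0]
    - [-16,-110,-10,0,0,0]
    - [-28,-165,-40,0,0,0]
    - [-36,-220,-80,0,0,0]
    - [-43,-264,-110,0,0,0]

```text
time_s: 3.55
eef_pos: [0.4664, -0.1852, 0.309]
ee_rot: [-3.141, 0.001, -3.096]
contact_force: [0.9, 0.6, 0.6]
gripper_width: 0.0855
```

Run:
```python
from h import *
im,d,C,st=shot('wrist'); print(st['time_s'],st['eef_pos'],st['ee_rot'])
for r in ctrl.regions_of('wrist','blank')[:3]:
    p,_=pts(d,C,r['region']); t=p[p[:,2]>.02]; print(round(r['confidence'],2),r['rect'],np.median(t,0),(np.percentile(t,1,0)+np.percentile(t,99,0))/2,np.ptp(t,0))
b=[int(v) for v in r['rect']]
cv2.imwrite('pics/w2.png',cv2.resize(im[60:384,100:420,::-1],None,fx=1.5,fy=1.5))
```

```text
3.55 [ 0.46643776 -0.18515299  0.30904044] [-3.14140439e+00  1.19593193e-03 -3.09579614e+00]
0.9 [80.5, 109.9, 153.7, 175.7] [ 0.44097483 -0.29177417  0.02547592] [ 0.44160305 -0.29216372  0.02413641] [0.05128867 0.05219447 0.00829725]
0.89 [357.5, 242.0, 406.3, 282.7] [ 0.53719939 -0.05438819  0.02349776] [ 0.54312725 -0.05830955  0.02281928] [0.10557273 0.09183    0.13590432]
0.64 [216.8, 143.3, 287.2, 215.9] [ 0.4642577  -0.18510604  0.02542763] [ 0.46518053 -0.18509088  0.02478385] [0.05126841 0.0511904  0.00773857]
```

View pics/w2.png

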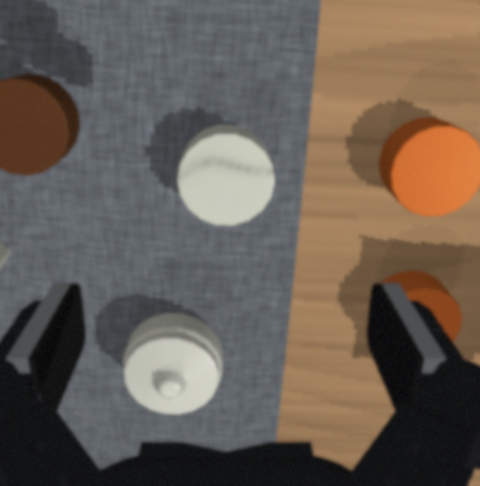

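Crop: the pale marbled disc (veined) is at crop (226,178), i.e. wrist pixel ~(251,179), with brown at left and oranges at right. That confirms the blank at (0.465,-0.185). Descending and gripping.

Emit:
apply_moves:
  motion:
    - [-1.5,0,-35,0,0,1.3]
    - [-1.5,0,-70,0,0,1.3]
    - [-1.5,0,-105,0,0,1.3]
    - [-1.5,0,-129,0,0,1.3]
    - [-1.5,0,-129,0,0,1.3]

```text
time_s: 4.28
eef_pos: [0.4649, -0.1831, 0.1797]
ee_rot: [3.14, -0.003, -3.073]
contact_force: [-0.8, 0.1, -0.2]
gripper_width: 0.0853
```

Emit:
apply_moves:
  motion:
    - [0,0,0,0,0,0]
    - [0,0,0,0,0,0]
    - [0,0,0,0,0,0]
    - [0,0,0,0,0,0]
    - [0,0,0,0,0,0]
  fingers: 40
  grip_force: 35

```text
time_s: 4.9
eef_pos: [0.4659, -0.184, 0.1822]
ee_rot: [-3.141, 0.003, -3.074]
contact_force: [-1.2, -0.2, 6.7]
gripper_width: 0.0505
```

Emit:
apply_moves:
  motion:
    - [0,0,10,0,0,0]
    - [0,0,40,0,0,0]
    - [0,0,80,0,0,0]
    - [0,0,120,0,0,0]
    - [0,0,120,0,0,0]

```text
time_s: 5.52
eef_pos: [0.4661, -0.1844, 0.3041]
ee_rot: [-3.14, 0.007, -3.074]
contact_force: [0.3, 0.7, -2.1]
gripper_width: 0.0509
```

Run:
```python
from h import *
im,d,C,st=shot('wrist'); print(st['time_s'],st['eef_pos'],st['ee_rot'],st['contact_force'])
Rm=R.from_euler('xyz',st['ee_rot']).as_matrix()
P,UV=pts(d,C); Q=(P-st['eef_pos'])@Rm
for r in ctrl.regions_of('wrist','blank')[:3]:
    m=np.zeros_like(d,bool); p,_=pts(d,C,r['region']); q=(p-st['eef_pos'])@Rm; print(round(r['confidence'],2),r['rect'],np.median(q,0))
s=(abs(Q[:,0])<.02)&(abs(Q[:,1])<.015)&(Q[:,2]>.12)&(Q[:,2]<.19)
q=Q[s]; print(len(q)); 
if len(q)>20:
    med=np.median(q[:,2]); q=q[abs(q[:,2]-med)<.004]; m=q.mean(0); n=np.linalg.svd(q-m)[2][2]; print(m,n*np.sign(n[2]))
cv2.imwrite('pics/w3.png',im[:,:,::-1])
```

```text
5.525 [ 0.46607254 -0.18436212  0.30406563] [-3.14036166  0.00656622 -3.0740913 ] [ 0.26028676  0.73548904 -2.07765348]
0.94 [354.0, 139.9, 425.2, 207.0] [0.00705796 0.10946708 0.28049449]
0.72 [76.2, 106.9, 149.7, 175.1] [ 0.03524833 -0.10291724  0.27860341]
0.71 [193.8, 198.4, 307.8, 320.6] [6.27454304e-03 5.32860461e-05 1.56850406e-01]
5370
[ 1.04628938e-03 -2.42923588e-07  1.56696801e-01] [0.00229801 0.00237399 0.99999454]
```

View pics/w3.png

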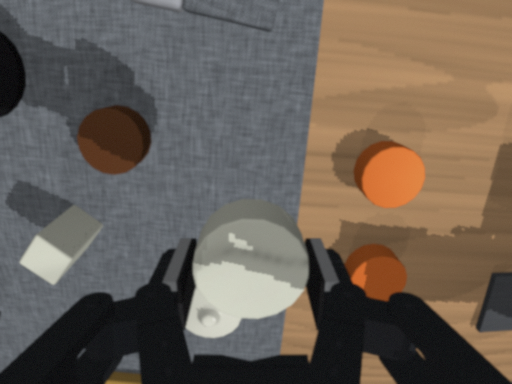

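Emit:
apply_moves:
  motion:
    - [18,40,40,0,0,0]
    - [40,95,60,0,0,0]
    - [64,150,60,0,0,0]
    - [90,205,60,0,0,0]
    - [112,260,60,0,0,0]

```text
time_s: 6.25
eef_pos: [0.5773, 0.078, 0.3591]
ee_rot: [-3.141, -0.003, -3.074]
contact_force: [0.9, -0.3, -2.0]
gripper_width: 0.0507
```

Emit:
apply_moves:
  motion:
    - [7,31,-10,-5,-0.35,0]
    - [7,31,-25,-10,-0.7,0]
    - [7,31,-42,-14,-1,0]
    - [7,31,-42,-14,-1,0]
    - [7,31,-42,-14,-1,0]

```text
time_s: 6.88
eef_pos: [0.5841, 0.1068, 0.3184]
ee_rot: [-2.897, -0.0, -3.074]
contact_force: [0.8, -0.7, -0.5]
gripper_width: 0.0509
```

```bash
cat > rel.py <<'E'
from h import *
o=np.array([0.59183812,0.00957209,0.11853139]);F=np.array([[-0.0669,-0.9976,-0.0167],[0.968,-0.069,0.2413],[-0.2419,0,0.9703]])
st=ctrl.read_state(); Rm=R.from_euler('xyz',st['ee_rot']).as_matrix()
print(st['time_s'],st['eef_pos'],st['contact_force'],st['gripper_width'])
print('tool in chute',(F.T@Rm).round(3).tolist())
for l in (.1807,.173): print(l,'in chute mm',((st['eef_pos']+Rm[:,2]*l-o)@F*1e3).round(1))
print('force in chute',(F.T@st['contact_force']).round(2))
E
python3 rel.py
```

```text
6.875 [0.58412977 0.10683052 0.31843841] [ 0.76446609 -0.68067952 -0.47031809] 0.05085461344847879
tool in chute [[0.002, 1.0, 0.0], [1.0, -0.002, 0.0], [0.0, 0.0, -1.0]]
0.1807 in chute mm [46.3  1.1 36.9]
0.173 in chute mm [46.3  1.1 44.6]
force in chute [-0.6  -0.72 -0.63]
```

Emit:
apply_moves:
  motion:
    - [1,-3,-12,0,0,0]
    - [1.6,-6,-24,0,0,0]
    - [1.6,-8,-32,0,0,0]
    - [1.6,-8.7,-35,0,0,0]
    - [1.6,-8.7,-35,0,0,0]

```text
time_s: 7.5
eef_pos: [0.5858, 0.0983, 0.2835]
ee_rot: [-2.897, 0.001, -3.074]
contact_force: [0.5, -0.8, -1.2]
gripper_width: 0.0505
```

```bash
python3 rel.py
```

```text
7.5 [0.58579851 0.09834951 0.28353343] [ 0.45685338 -0.7559248  -1.18338006] 0.05053784992815209
tool in chute [[0.001, 1.0, -0.001], [1.0, -0.001, -0.0], [-0.0, -0.001, -1.0]]
0.1807 in chute mm [46.3 -0.2  0.9]
0.173 in chute mm [46.3 -0.1  8.6]
force in chute [-0.48 -0.4  -1.34]
```

Emit:
apply_moves:
  motion:
    - [0,-0.2,-1,0,0,0]
    - [0,-0.4,-1.6,0,0,0]
    - [0,-0.4,-1.6,0,0,0]
    - [0,-0.4,-1.6,0,0,0]
    - [0,-0.4,-1.6,0,0,0]

```text
time_s: 8.12
eef_pos: [0.586, 0.0982, 0.2825]
ee_rot: [-2.897, 0.001, -3.074]
contact_force: [-2.2, 2.4, 5.9]
gripper_width: 0.0505
```

Emit:
apply_moves:
  motion:
    - [0,0,0,0,0,0]
    - [0,0,0,0,0,0]
    - [0,0,0,0,0,0]
    - [0,0,0,0,0,0]
    - [0,0,0,0,0,0]
  fingers: 72

```text
time_s: 8.75
eef_pos: [0.5858, 0.098, 0.2821]
ee_rot: [-2.897, 0.001, -3.074]
contact_force: [-0.3, 0.2, 0.1]
gripper_width: 0.0724
```

Emit:
apply_moves:
  motion:
    - [0,5,20,0,0,0]
    - [-1,10,40,0,0,0]
    - [-1.5,20,80,0,0,0]
    - [-1.5,20,80,0,0,0]
    - [-1.5,20,80,0,0,0]

```text
time_s: 9.38
eef_pos: [0.584, 0.1179, 0.3617]
ee_rot: [-2.897, 0.0, -3.074]
contact_force: [-0.4, -0.3, 0.1]
gripper_width: 0.0719
```

```bash
cat > look.py <<'E'
import sys
from h import *
exec(open('rel.py').read())
im,d,C,st=shot('wrist',sys.argv[1]); P,UV=pts(d,C); Q=(P-o)@F
for r in ctrl.regions_of('wrist','blank')[:4]:
    p,_=pts(d,C,r['region']); q=(p-o)@F; t=q[abs(q[:,2]-.024)<.006]
    if len(t)>50: 
        m=t.mean(0);n=np.linalg.svd(t-m)[2][2]; print(round(r['confidence'],2),r['rect'],'centre',((np.percentile(t,1,0)+np.percentile(t,99,0))/2*1e3).round(1),np.ptp(t,0).round(3),'med',(np.median(t,0)*1e3).round(1),n.round(3))
E
python3 look.py w4.png
```

```text
9.375 [0.58402605 0.1178997  0.36174818] [-0.41878453 -0.27662765  0.14478051] 0.07187102186625283
tool in chute [[0.001, 1.0, -0.001], [1.0, -0.001, -0.0], [-0.0, -0.001, -1.0]]
0.1807 in chute mm [46.4  0.3 81.6]
0.173 in chute mm [46.5  0.3 89.3]
force in chute [-0.27  0.44  0.08]
0.9 [212.3, 159.9, 289.2, 240.9] centre [47.1  1.  22.4] [0.051 0.051 0.008] med [47.2  2.3 23.8] [-0.001  0.015  1.   ]
```

View pics/w4.png

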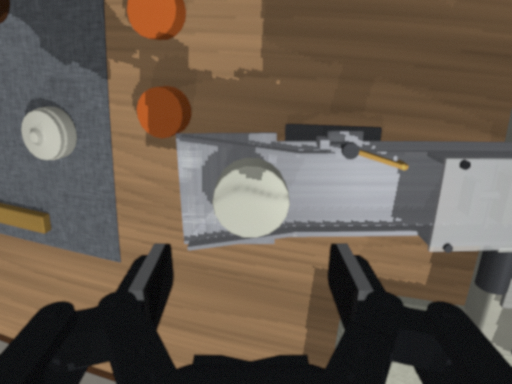

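Blank lies flat at chute (46.5, ~0.5), wrist pixel (251,199), uphill of the keeper at (405,167). Now shut the fingers, upright the tool, go behind it, and measure where the shut tips are.

Emit:
apply_moves:
  motion:
    - [2,-25,0,5,0.35,0]
    - [4,-50,0,10,0.7,0]
    - [6,-80,0,14,1,0]
    - [7,-105,0,14,1,0]
    - [7,-105,0,14,1,0]
  fingers: 0

```text
time_s: 10.1
eef_pos: [0.5909, 0.0101, 0.3613]
ee_rot: [-3.14, -0.002, -3.079]
contact_force: [-0.0, 0.1, -0.6]
gripper_width: 0.0001
```

```bash
python3 look.py w5.png
python3 - <<'E'
from h import *
im,d,C,st=shot('wrist'); Rm=R.from_euler('xyz',st['ee_rot']).as_matrix()
P,UV=pts(d,C); Q=(P-st['eef_pos'])@Rm*1e3
s=(abs(Q[:,0])<25)&(abs(Q[:,1])<40)&(Q[:,2]>90)&(Q[:,2]<210)
for z in range(140,200,3):
    q=Q[s&(abs(Q[:,2]-z)<1.5)]
    if len(q)>3: print(z,len(q),q.min(0).round(1),q.max(0).round(1))
E
```

```text
10.1 [0.5909104  0.01006681 0.36128903] [-0.00214699  0.07227742 -0.60136149] 6.214259734802382e-05
tool in chute [[0.006, 0.971, 0.241], [1.0, -0.006, 0.002], [0.003, 0.241, -0.971]]
0.1807 in chute mm [-14.7   1.2  60.3]
0.173 in chute mm [-16.6   1.2  67.8]
force in chute [ 0.22 -0.   -0.57]
0.84 [280.4, 162.5, 367.4, 247.4] centre [46.1  0.9 22. ] [0.052 0.052 0.008] med [44.7  2.2 23.9] [-0.017  0.015  1.   ]
140 174 [  6.9 -13.4 138.5] [ 12.4  13.9 141.5]
143 269 [  6.6 -13.4 141.5] [ 12.4  13.8 144.5]
146 292 [  6.7 -13.4 144.5] [ 12.6  14.  147.5]
149 254 [  6.9 -13.3 147.5] [ 12.6  13.9 150.5]
152 248 [  6.6 -13.6 150.5] [ 12.5  13.9 153.5]
155 217 [  6.1 -13.5 153.5] [ 12.5  13.6 156.4]
158 248 [  6.7 -13.4 156.5] [ 12.3  13.9 159.5]
161 207 [  6.9 -13.2 159.5] [ 12.6  13.7 162.5]
164 188 [  7.  -12.5 162.5] [ 12.4  13.9 165.5]
167 140 [  7.  -11.8 165.5] [ 12.3  12.  168.5]
170 40 [  7.   -6.  168.5] [ 12.1   8.8 170.5]
```

View pics/w5.png

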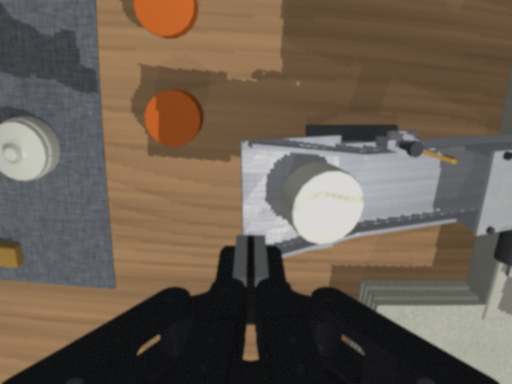

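Shut fingertips are at tool z 173 mm, half-thickness 13.8 mm. Lower behind the blank.

Emit:
apply_moves:
  motion:
    - [1.2,-0.5,-20,0,0,0]
    - [1.2,-0.5,-40,0,0,0]
    - [1.2,-0.5,-55,0,0,0]
    - [1.2,-0.5,-62.5,0,0,0]
    - [1.2,-0.5,-62.5,0,0,0]

```text
time_s: 10.88
eef_pos: [0.5925, 0.0129, 0.2993]
ee_rot: [-3.142, -0.001, -3.073]
contact_force: [0.4, 0.1, -0.5]
gripper_width: -0.0003
```

```bash
python3 rel.py
```

```text
10.875 [0.59246192 0.01287587 0.29927753] [ 0.41793506  0.14433989 -0.49993445] -0.0002789530128138286
tool in chute [[0.001, 0.97, 0.242], [1.0, -0.001, 0.001], [0.001, 0.242, -0.97]]
0.1807 in chute mm [ 3.1 -0.7  0.8]
0.173 in chute mm [ 1.3 -0.7  8.3]
force in chute [ 0.23 -0.43 -0.46]
```

Emit:
apply_moves:
  motion:
    - [-0.4,5.8,-1.5,0,0,0]
    - [-1.1,15.5,-3.9,0,0,0]
    - [-1.7,25.2,-6.3,0,0,0]
    - [-2.4,34.8,-8.7,0,0,0]
    - [-3,43.5,-10.9,0,0,0]

```text
time_s: 11.5
eef_pos: [0.5894, 0.0569, 0.2886]
ee_rot: [3.141, 0.0, -3.073]
contact_force: [0.3, -1.6, 1.4]
gripper_width: -0.0002
```

Emit:
apply_moves:
  motion:
    - [-0.6,8.7,-2.2,0,0,0]
    - [-1.2,17.4,-4.4,0,0,0]
    - [-1.9,27,-6.8,0,0,0]
    - [-2.4,35,-8.7,0,0,0]
    - [-2.7,38.7,-9.7,0,0,0]

```text
time_s: 12.12
eef_pos: [0.5867, 0.0955, 0.2787]
ee_rot: [3.141, -0.0, -3.073]
contact_force: [-0.2, -0.8, 1.7]
gripper_width: 0.0001
```

```bash
python3 look.py w6.png
```

```text
12.125 [0.58665992 0.09551991 0.27874689] [-0.17405446 -0.77806286  1.655147  ] 6.95240556313137e-05
tool in chute [[0.0, 0.97, 0.242], [1.0, -0.0, 0.0], [0.001, 0.242, -0.97]]
0.1807 in chute mm [88.5 -0.7  1. ]
0.173 in chute mm [86.7 -0.7  8.4]
force in chute [-1.14  0.23  1.42]
0.89 [267.6, 196.3, 383.5, 299.4] centre [122.8   3.6  22. ] [0.052 0.049 0.008] med [121.4   5.4  23.9] [-0.013  0.024  1.   ]
```

Emit:
apply_moves:
  motion:
    - [-0.3,3.9,-1,0,0,0]
    - [-0.5,7.8,-1.9,0,0,0]
    - [-0.8,11.6,-2.9,0,0,0]
    - [-1.1,15.5,-3.9,0,0,0]
    - [-1.3,19.4,-4.8,0,0,0]

```text
time_s: 12.85
eef_pos: [0.5859, 0.1138, 0.2744]
ee_rot: [-3.141, 0.001, -3.075]
contact_force: [2.3, -4.0, 1.5]
gripper_width: -0.0004
```

Emit:
apply_moves:
  motion:
    - [-0.2,2.9,-0.7,0,0,0]
    - [-0.4,5.8,-1.5,0,0,0]
    - [-0.6,8.7,-2.2,0,0,0]
    - [-0.8,11.6,-2.9,0,0,0]
    - [-1,14.5,-3.6,0,0,0]

```text
time_s: 13.48
eef_pos: [0.584, 0.1287, 0.2704]
ee_rot: [-3.141, -0.001, -3.074]
contact_force: [-1.0, -4.3, 3.3]
gripper_width: 0.0003
```

```bash
python3 look.py w7.png
```

```text
13.475 [0.58403609 0.1286891  0.27035961] [-1.02312285 -4.31964459  3.33442952] 0.00029124118961691925
tool in chute [[0.001, 0.97, 0.242], [1.0, -0.001, 0.001], [0.002, 0.242, -0.97]]
0.1807 in chute mm [122.8  -0.2   0.9]
0.173 in chute mm [120.9  -0.2   8.3]
force in chute [-4.92  1.32  2.21]
0.97 [267.7, 199.2, 369.3, 300.0] centre [153.1   1.9  21.9] [0.041 0.047 0.008] med [153.4   5.3  23.9] [-0.017  0.032  0.999]
```

View pics/w7.png

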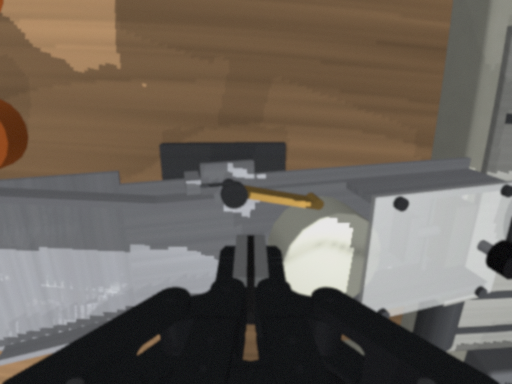

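Keeper is riding the blank's flank (tip at (318,201)); the blank, at (330,250), is entering the guard. Continue slowly.

Emit:
apply_moves:
  motion:
    - [-0.1,1,-0.2,0,0,0]
    - [-0.1,2,-0.5,0,0,0]
    - [-0.2,3,-0.7,0,0,0]
    - [-0.3,4,-1,0,0,0]
    - [-0.3,4.8,-1.2,0,0,0]

```text
time_s: 14.2
eef_pos: [0.5838, 0.1332, 0.2692]
ee_rot: [-3.141, -0.001, -3.074]
contact_force: [-2.7, -5.0, 4.4]
gripper_width: -0.0
```

```bash
cat > f.py <<'E'
exec(open('rel.py').read())
import time
fs=[]
for _ in range(3):
    ctrl.capture('side'); s=ctrl.read_state(); fs.append(F.T@s['contact_force'])
print(np.round(fs,2).tolist())
E
python3 f.py
```

```text
14.2 [0.58379077 0.13324285 0.26919648] [-2.74300264 -4.99309933  4.3552459 ] -1.670376947336414e-05
tool in chute [[0.001, 0.97, 0.242], [1.0, -0.001, 0.001], [0.002, 0.242, -0.97]]
0.1807 in chute mm [127.5  -0.3   0.8]
0.173 in chute mm [125.6  -0.3   8.3]
force in chute [-5.7   3.08  3.07]
[[-4.58, 2.6, 2.57], [-4.83, 2.69, 1.78], [-4.46, 2.47, 1.81]]
```

```bash
python3 look.py w8.png
python3 - <<'E'
from h import *
exec(open('rel.py').read().split('st=ctrl')[0])
im,d,C,st=shot('wrist')
m=cv2.cvtColor(im,cv2.COLOR_RGB2HSV); k=(m[:,:,0]>12)&(m[:,:,0]<30)&(m[:,:,1]>110)&(m[:,:,2]>100)
p,uv=pts(d,C,k); q=(p-o)@F*1e3; s=(q[:,0]>100)&(q[:,0]<160)&(q[:,1]>10)&(q[:,1]<45)&(q[:,2]<22)&(q[:,2]>5); q=q[s]
print(len(q),q.min(0),q.max(0),np.degrees(np.arctan(np.polyfit(q[:,0],q[:,1],1)[0])))
for K in((.151,.0235,.0165),(.112,.035,.0165)): print(proj(o+F@K,C))
cv2.imwrite('pics/w8c.png',cv2.resize(im[150:330,180:420,::-1],None,fx=3,fy=3,interpolation=2))
E
```

```text
14.35 [0.58378917 0.13339953 0.26917496] [-2.19755097 -4.05332993  2.83269354] 2.8049835857300233e-06
tool in chute [[0.001, 0.97, 0.242], [1.0, -0.001, 0.001], [0.002, 0.242, -0.97]]
0.1807 in chute mm [127.7  -0.3   0.8]
0.173 in chute mm [125.8  -0.3   8.3]
force in chute [-4.46  2.47  1.81]
0.72 [267.9, 196.1, 362.8, 299.2] centre [155.5   3.   21.8] [0.038 0.045 0.008] med [155.9   5.6  23.9] [-0.019  0.036  0.999]
521 [118.53566803  19.71597469  10.38968143] [152.54819023  33.35632609  17.89753872] -16.30000266499475
[[308.13597681 209.03133245]]
[[222.20698097 192.57027641]]
```

View pics/w8c.png

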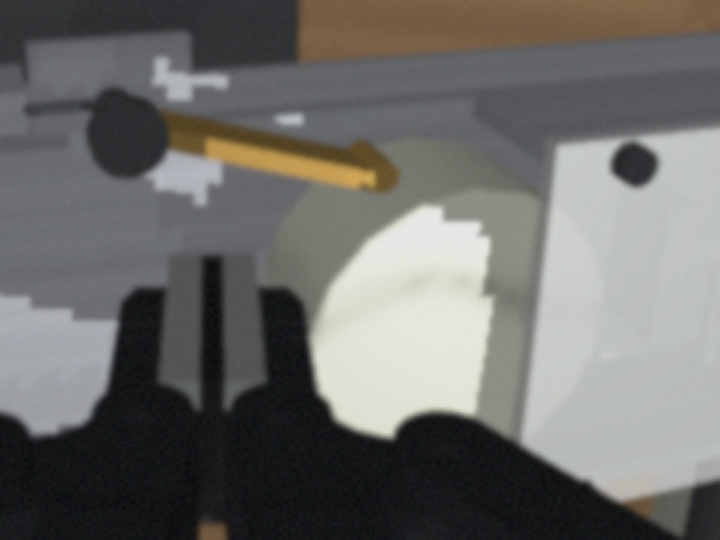

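Run:
```python
from h import *
exec(open('rel.py').read().split('st=ctrl')[0])
st=ctrl.read_state(); K,D,T=cam('wrist',st)
def back(u,v,z):
    n=cv2.undistortPoints(np.array([[[u,v]]],float),K,D)[0,0]; r=F.T@(T[:3,:3]@[n[0],n[1],1]); c=F.T@(T[:3,3]-o); return (c+r*(z-c[2])/r[2])*1e3
for u,v in((268,240),(380,247),(323,196),(281,208),(373,225)): print(u,v,back(u,v,.024).round(1))
# predicted outline
im=cv2.imread('pics/w8.png')
for cx,col in((.165,(0,0,255)),(.170,(0,255,0))):
    t=np.linspace(0,2*np.pi,80); q=proj(o+np.c_[cx+.026*np.cos(t),-.001+.026*np.sin(t),.024+0*t]@F.T,(K,D,T))
    q=((q-[180,150])*3).astype(np.int32)
    if cx==.165: big=cv2.resize(im[150:330,180:420],None,fx=3,fy=3,interpolation=2)
    cv2.polylines(big,[q],True,col,1)
cv2.imwrite('pics/w8o.png',big)
```

```text
268 240 [129.9  14.5  24. ]
380 247 [186.5   2.9  24. ]
323 196 [154.1  32.2  24. ]
281 208 [135.3  28.7  24. ]
373 225 [180.9  15.3  24. ]
```

View pics/w8o.png

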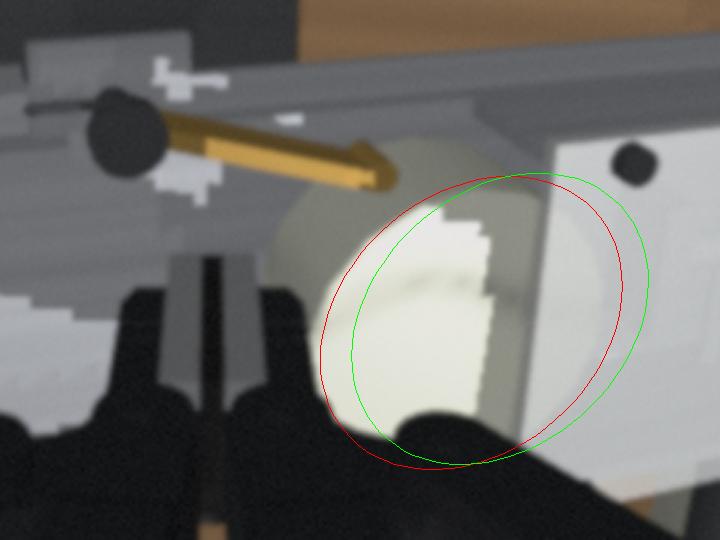

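Emit:
apply_moves:
  motion:
    - [-0.1,1,-0.2,0,0,0]
    - [-0.1,2,-0.5,0,0,0]
    - [-0.2,3,-0.7,0,0,0]
    - [-0.3,4,-1,0,0,0]
    - [-0.3,4.8,-1.2,0,0,0]

```text
time_s: 15.12
eef_pos: [0.584, 0.1385, 0.2683]
ee_rot: [3.141, 0.0, -3.074]
contact_force: [0.4, -0.4, 0.2]
gripper_width: -0.0002
```

```bash
python3 f.py
```

```text
15.125 [0.58400182 0.13849708 0.26825557] [ 0.36550683 -0.40941021  0.2420828 ] -0.00018236606093972768
tool in chute [[0.001, 0.97, 0.242], [1.0, -0.001, -0.0], [-0.0, 0.242, -0.97]]
0.1807 in chute mm [132.9  -1.1   1.2]
0.173 in chute mm [131.   -1.1   8.7]
force in chute [-0.48 -0.34  0.13]
[[-0.76, 0.12, 0.78], [0.44, 0.07, 0.12], [-0.44, -0.8, -0.69]]
```

Past the keeper: force fell to about zero. Now feel for the stop in 2.5 mm calls.

Emit:
apply_moves:
  motion:
    - [0,0.5,-0.1,0,0,0]
    - [-0.1,1,-0.2,0,0,0]
    - [-0.1,1.5,-0.4,0,0,0]
    - [-0.1,2,-0.5,0,0,0]
    - [-0.2,2.4,-0.6,0,0,0]

```text
time_s: 15.9
eef_pos: [0.5837, 0.1406, 0.2676]
ee_rot: [-3.142, 0.0, -3.074]
contact_force: [0.2, -1.0, 1.3]
gripper_width: -0.0006
```

Emit:
apply_moves:
  motion:
    - [0,0.5,-0.1,0,0,0]
    - [-0.1,1,-0.2,0,0,0]
    - [-0.1,1.5,-0.4,0,0,0]
    - [-0.1,2,-0.5,0,0,0]
    - [-0.2,2.4,-0.6,0,0,0]

```text
time_s: 16.52
eef_pos: [0.5835, 0.143, 0.267]
ee_rot: [3.142, 0.0, -3.074]
contact_force: [0.3, -0.9, -0.0]
gripper_width: 0.0002
```

Emit:
apply_moves:
  motion:
    - [0,0.5,-0.1,0,0,0]
    - [-0.1,1,-0.2,0,0,0]
    - [-0.1,1.5,-0.4,0,0,0]
    - [-0.1,2,-0.5,0,0,0]
    - [-0.2,2.4,-0.6,0,0,0]

```text
time_s: 17.15
eef_pos: [0.5833, 0.1455, 0.2664]
ee_rot: [3.142, 0.0, -3.074]
contact_force: [0.5, -1.0, 0.8]
gripper_width: 0.0003
```

Emit:
apply_moves:
  motion:
    - [0,0.5,-0.1,0,0,0]
    - [-0.1,1,-0.2,0,0,0]
    - [-0.1,1.5,-0.4,0,0,0]
    - [-0.1,2,-0.5,0,0,0]
    - [-0.2,2.4,-0.6,0,0,0]

```text
time_s: 17.77
eef_pos: [0.5832, 0.1475, 0.2659]
ee_rot: [-3.141, 0.0, -3.074]
contact_force: [0.1, -2.8, 1.4]
gripper_width: -0.0
```

Emit:
apply_moves:
  motion:
    - [0,0.3,-0.1,0,0,0]
    - [0,0.6,-0.1,0,0,0]
    - [-0.1,0.9,-0.2,0,0,0]
    - [-0.1,1.2,-0.3,0,0,0]
    - [-0.1,1.2,-0.3,0,0,0]

```text
time_s: 18.4
eef_pos: [0.5832, 0.1485, 0.2656]
ee_rot: [-3.141, 0.0, -3.074]
contact_force: [-0.6, -4.9, 3.3]
gripper_width: 0.0003
```

```bash
python3 f.py
```

```text
18.4 [0.58315598 0.14852405 0.26563115] [-0.56037471 -4.907215    3.31620439] 0.00029688503701489
tool in chute [[0.002, 0.97, 0.241], [1.0, -0.002, -0.0], [0.0, 0.241, -0.97]]
0.1807 in chute mm [143.1  -1.    1.1]
0.173 in chute mm [141.3  -1.    8.5]
force in chute [-5.51  0.9   2.04]
[[-5.66, -0.75, 1.59], [-5.03, 0.18, 1.84], [-5.22, 0.92, 2.71]]
```

Stop felt: ~5.3 N steady push, blank centre ~179 mm (face ~205). Held >0.15 s; back off slowly.

Emit:
apply_moves:
  motion:
    - [0,-0.5,0.1,0,0,0]
    - [0.1,-1,0.2,0,0,0]
    - [0.1,-1.8,0.4,0,0,0]
    - [0.2,-3,0.7,0,0,0]
    - [0.4,-6,1.5,0,0,0]

```text
time_s: 19.18
eef_pos: [0.5831, 0.1439, 0.2668]
ee_rot: [3.141, -0.001, -3.073]
contact_force: [-0.3, 0.3, -0.5]
gripper_width: -0.0002
```

Emit:
apply_moves:
  motion:
    - [0.5,-8,2.5,0,0,0]
    - [1,-15,20,0,0,0]
    - [1,-25,50,0,0,0]
    - [1,-35,80,0,0,0]
    - [1,-35,80,0,0,0]

```text
time_s: 19.8
eef_pos: [0.5855, 0.1063, 0.3508]
ee_rot: [3.14, 0.006, -3.076]
contact_force: [0.3, -0.0, -0.9]
gripper_width: 0.0001
```

```bash
python3 look.py w9.png
python3 - <<'E'
from h import *
exec(open('rel.py').read().split('st=ctrl')[0])
im,d,C,st=shot('wrist'); K,D,T=C
m=cv2.cvtColor(im,cv2.COLOR_RGB2HSV); k=(m[:,:,0]>12)&(m[:,:,0]<30)&(m[:,:,1]>110)&(m[:,:,2]>100)
p,uv=pts(d,C,k); q=(p-o)@F*1e3; s=(q[:,0]>100)&(q[:,0]<160)&(q[:,1]>10)&(q[:,1]<45)&(q[:,2]<22)&(q[:,2]>5); q=q[s]
print(len(q),np.degrees(np.arctan(np.polyfit(q[:,0],q[:,1],1)[0])))
c=proj(o+F@[.165,0,.024],C)[0].astype(int)-[100,80]; c=np.clip(c,0,[312,224])
big=cv2.resize(im[c[1]:c[1]+160,c[0]:c[0]+200,::-1],None,fx=3.6,fy=3.6,interpolation=2)
t=np.linspace(0,2*np.pi,80)
for cx,col in((.176,(0,0,255)),(.180,(0,255,0))):
    e=proj(o+np.c_[cx+.026*np.cos(t),-.001+.026*np.sin(t),.024+0*t]@F.T,C); cv2.polylines(big,[((e-c)*3.6).astype(np.int32)],True,col,1)
cv2.imwrite('pics/w9o.png',big)
E
```

```text
19.8 [0.58549474 0.10629369 0.35076127] [ 0.2576185  -0.04277224 -0.94943226] 0.00013687945760447397
tool in chute [[0.005, 0.97, 0.243], [1.0, -0.004, -0.006], [-0.005, 0.243, -0.97]]
0.1807 in chute mm [81.8 -1.4 73.5]
0.173 in chute mm [79.9 -1.4 81. ]
force in chute [ 0.17 -0.25 -0.94]
0.65 [318.4, 153.3, 366.0, 231.3] centre [162.   -1.   21.8] [0.026 0.052 0.012] med [162.8   0.8  23.8] [-0.069  0.028  0.997]
240 -17.35760812263147
```

View pics/w9o.png

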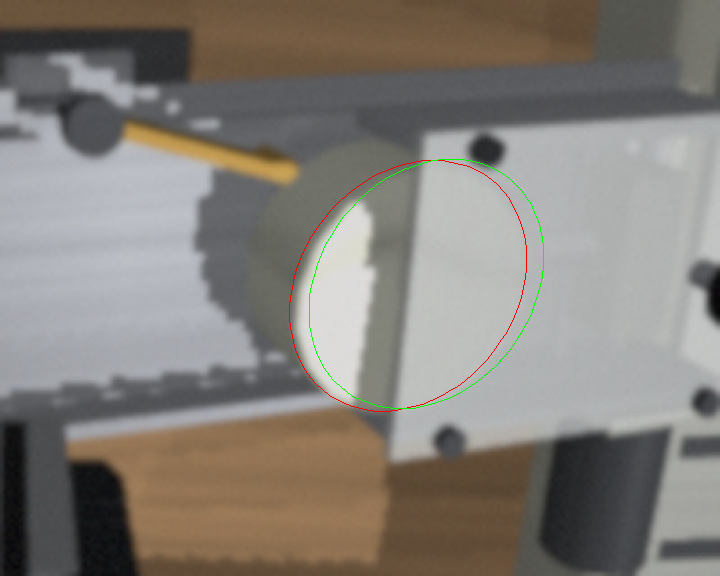

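```bash
python3 -c "
from station import ctrl
print(ctrl.close_job()); print(ctrl.read_state()['time_s'])"
```

```text
the job is handed in; nothing more can be done
None
the job is handed in; nothing more can be done
```

I laid the pale marbled blank flat in the chute at x ≈ 46 mm. I then pushed it past the keeper with shut fingers until it met the stop, and handed the job in at about 20 s. The hand-in gives no verdict.

- **Keeper:** the push force rose to about 5 N while passing it, then dropped to about zero. The last picture shows the arm at −17.4°, against about −16.4° expected at rest. That is within the 0.04 rad limit, but the check is rough.
- **Stop:** I felt it with the blank's centre at about 178 mm and pressed with a steady push of about 5.3 N, most of it on the stop. I held that for more than 0.15 s, then backed off slowly. The highest push reading during the whole job was about 5.7 N.
- **Final position:** the last picture puts the centre at 176–177.5 mm, against the 177–178 mm worked out from the feel. Both carry 1–2 mm of error, so I could not directly measure the gap to the stop, which must be 1.5 mm or less.
- **At hand-in:** the gripper was clear of everything. I did not touch any bystander or look-alike.

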